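Start a cleaning run on the watchmaker's ultrasonic bath

ROBOT

A 6-joint arm with a two-finger parallel gripper is mounted at the origin on the work surface. World frame = base frame: x ahead of the robot, y to its left, z up, the work surface at z = 0. Lengths are in m, angles in rad, forces in N, time in s.
With the tool pointing down it reaches from about 0.35 to 1 m from the base axis. Payload 7.1 kg.
Tool frame: the origin (TCP) lies between the finger pads; the fingertips stand 19 mm ahead of it and the grasp point (between the pads) is the TCP (env.tips_ahead is the z of the fingertips in the tool frame, in m); z points along the fingers, y is the line along which they close (so a half turn about z gives the same grasp; the last joint's range is limited). The gripper opens to 85 mm and grips with 20 to 120 N. Pads are 22 mm wide; open, the fingers measure 114 mm over their backs; the gripper's body (76 mm by 85 mm) begins 54 mm behind the grasp point. The pads swing forward as they close: fully open they stand 13 mm farther back than shut.
Start: joints at [-1.285, 0.423, 1.63, -0, 1.089, -0.019], TCP at [0.188, -0.596, 0.25] pointing down, gripper open.
Joint ranges: [-3, 3], [-0.9, 2.11], [0.09, 2.58], [-1.31, 4.45], [0.11, 2.69], [-2.54, 2.54]. Speed limits (rad/s): [2.39, 2.39, 3.01, 3.14, 3.14, 3.14].

INTERFACE

Orientations are given as a 3x3 rotation matrix whose columns are the frame's x, y, z axes.
In Python, from bench import env gives the robot as it stands.
- The arm moves only by the tool drive_tool, never from a script. Its argument "targets" is a list of rows, each a list of 3 entries, a list of its own where there are three numbers: the shift along the tool's x, y, z in m, then the turn, a rotation vector about the tool's x, y, z in degrees, then the opening, from -1 (shut) to 1 (fully open). In form: [[[dx, dy, dz], [ax, ay, az], hand], ...]. A call has 1 to 5 rows; each row is the pose to reach, as a shift and turn from the pose commanded when the call began, along the tool's axes at that moment; what a row does not reach only later rows make up. A row lasts 1/10 s, in which the tool goes at most 50 mm and 8.59 degrees, less where a joint would pass 70% of its speed; a pose out of reach is approached as far as the arm can. A call with a gripper value outside its range is refused whole. The fingers move at their own pace and stop on an object; the grip force is fixed at half the most. Time passes only in rows, so rows that repeat a pose let the fingers close. It gives the time, the measured TCP pose, the force, the opening and the grip force at its end, in the units of the state.
- env.get_state(): the state, without advancing time (a new reading comes with each control period).
- env.read_camera(name): name is "scene" or "top" or "wrist"; returns a dict with "img" (480x640x3 uint8, red, green, blue), "fx", "fy", "cx", "cy" (pixels), "eye" and "rotation" of the camera in the world. Camera axes: x right, y up, looking along -z (the intrinsics and any distortion apply to the point x, -y, -z); pixel columns grow to the right and rows downward; lengths in m; the calibration is good to about 2 mm. A picture is of the moment at which its call begins. There is no depth.
- env.job_done(): hands the job in; it is judged then, once.
Trained networks look in a picture, given as the dict that the camera call returned (one of the last four; its "shot" number tells which), for a name from the list of things; names that differ only in an ending like _2 or _b are one class to them, and where a whole thing is asked for, a point or a joint stands for the part that bears it (a point fixed in the world has none). Each returns a list of dicts, best first, with "conf" (0 to 1); they miss things now and then, are a little off and sometimes report something else, mostly with a low value. They report only what shows in the picture. A call takes as long as a camera call. They do not tell look-alikes from the thing itself.
- env.outline_of(picture, thing): "mask" (480x640 bool, what is visible of it) and "box" ([left, top, width, height] in pixels, round what is visible of it).
The state is a dict: "clock": time; "qpos": joint angles; "joint_vel": joint speeds; "joint_torque": joint torques, N m; "ee_pos": TCP position; "tool_rot": TCP orientation; "force": force on the tool from outside, world axes, zero at the start; "wrist_torque": the same for the moment, N m; "finger_gap": finger opening in m; "gripper_force": force on a finger pad.
Only numpy, scipy, OpenCV 4.12 (cv2) and the standard library are available. Lean on these libraries where they do the work, as an engineer would, in place of code of your own. Each camera call takes 0.05 s, during which the arm holds its last target. There are 200 camera calls.

TASK

Start a cleaning run on the ultrasonic bath with the closed fingertips: first tip the power rocker over by pressing its raised end fully down, then press the square degas key fully home, and then press the round start key fully home; all three stay as you leave them. Leave the long narrow drain key up, and neither pick up nor shift the loupe, the jar, the movement holder or the screwdriver. Finish with the hand clear of everything.

Things in the scene. Friction and masses are not known exactly. Their poses are not given: they have to be found in the camera images.
- bath: Ultrasonic bath, fixed; placed and turned anew each run. Origin on the bench under its control deck's centre; own x points from deck to tank. Deck 110 (x) by 360 mm (y), 60 mm high; steel tank behind (own x 55 to 225 mm) 110 mm high, lid and its bar to 134 mm. Four white controls, aligned with the bath, at own x = 0, y = -126, -70, -14, 42 mm; which sits where changes each run.
- power (a joint): Power rocker, 64 mm long (bath's x), 26 mm wide: two flat faces in a shallow V over a pivot along the bath's y, the V 66 mm above the bench. Rad: 0 to 0.05 at the start, the half nearer the tank raised, the other level; 0.36 fully over, the half nearer the tank level. No spring: friction 0.05 N m (2.5 N at the press point), stays where left, hard stop at each end.
- power_press (a point): Point on the raised face of the power rocker, in its middle across and 20 mm from the pivot towards the tank; about 73 mm above the bench at off, 66 mm when fully over (that face is then level). It moves with the rocker; its y is along the pivot line.
- degas (a joint): The degas key: square, 32 by 32 mm. Joint value: how far it is pressed down, 0 (up) to 0.008 m (fully home). It moves straight down against a steady friction of about 2.5 N, has no spring, so it stays where it is left, and meets a hard stop when home.
- degas_top (a point): Centre of the top face of the square degas key, moving with it; 74 mm above the bench when up, 66 mm when fully home. z is up; x and y are the bath's own x and y directions.
- start (a joint): The start key: round, 32 mm across. Joint value: how far it is pressed down, 0 (up) to 0.008 m (fully home). It moves straight down against a steady friction of about 2.5 N, has no spring, so it stays where it is left, and meets a hard stop when home.
- start_top (a point): Centre of the top face of the round start key, moving with it; 74 mm above the bench when up, 66 mm when fully home. z is up; x and y are the bath's own x and y directions.
- drain (a joint): The drain key, to be left up: long and narrow, 40 mm (bath's x) by 11 mm (bath's y). Joint value: how far it is pressed down, 0 (up) to 0.008 m (fully home). It moves straight down against a steady friction of about 2.5 N, has no spring, so it stays where it is left, and meets a hard stop when home.
- drain_top (a point): Centre of the top face of the long narrow drain key, moving with it; 74 mm above the bench when up, 66 mm when fully home. z is up; x and y are the bath's own x and y directions.
- loupe: Loose black eye loupe, a stubby cone 33 mm across and 30 mm high, standing on the deck beyond the row of controls, towards the bath's +y end. Origin at the centre of its underside, z up.
- jar: Loose clear jar with an aluminium cap, 56 mm across, 70 mm high, on the bench beside the bath's -y end. Origin at the centre of its underside.
- holder: Loose grey plastic watch-movement holder with a brass movement in it, 50 by 50 mm (a steel rod sticks out 30 mm along its -y), 28 mm high, on the bench beside the bath's +y end. Origin at the centre of its underside.
- driver: Loose screwdriver with a blue handle, 130 mm long, lying on the bench in front of the deck. Origin under its middle, own x along it towards the tip.
Things that resemble listed ones, but are neither listed nor needed, are in the scene too. Several things have the shape of the jar; the one meant has the colours described above.

How it is judged:
By the outcome, as a careful person would: the job done as asked, in the order asked, and still so for the second after the job is handed in, with the robot touching nothing.
It also fails if it takes over 35 s, if anything falls off the work surface, if the arm or the gripper's body presses on something with over 40 N, if the wrist force passes 120 N, or if a joint passes its speed limit or range.

## Working session

There is one attempt and no reset: what is moved stays moved. The work goes in short steps, Python scripts to look and compute and a tool call to move; the robot and the scene stay as the last step left them, time stands still between calls to the robot, and variables do not carry over. Pictures are saved under pics/ and viewed, at most 10 in all, crops included, and the job is handed in when it is done.

Besides the shell and the picture viewer there is one more tool, called by a JSON object that holds its "name" and its "arguments". drive_tool: Moves the arm, as the interface text tells. Its arguments: {"type":"object","properties":{"targets":{"type":"array","items":{"type":"array"}}},"required":["targets"]}

```bash
mkdir -p pics
cat > h.py <<'E'
import numpy as np, cv2
from bench import env
def proj(p,X):
    c=p["rotation"].T@(np.asarray(X,float)-p["eye"]) if True else 0
    return np.array([p["cx"]+p["fx"]*c[0]/-c[2], p["cy"]-p["fy"]*c[1]/-c[2]])
def ray(p,u,v):
    d=np.asarray(p["rotation"])@np.array([(u-p["cx"])/p["fx"],-(v-p["cy"])/p["fy"],-1.]); return np.asarray(p["eye"]),d
def atz(p,u,v,z):
    e,d=ray(p,u,v); return e+d*(z-e[2])/d[2]
def tri(pairs):
    A=np.zeros((3,3));b=np.zeros(3)
    for p,(u,v) in pairs:
        e,d=ray(p,u,v);d=d/np.linalg.norm(d);M=np.eye(3)-np.outer(d,d);A+=M;b+=M@e
    return np.linalg.solve(A,b)
def cen(m):
    r,c=np.nonzero(m); return c.mean(),r.mean()
E
python3 - <<'E'
from h import *
np.set_printoptions(precision=4,suppress=True)
P={}
for n in("scene","top"):
    p=env.read_camera(n);P[n]=p;cv2.imwrite(f"pics/{n}1.png",p["img"][:,:,::-1])
    print(n,{k:(v if k!="img" else 0) for k,v in p.items()})
    for t in("power","degas","start","drain","loupe","jar","holder","driver","bath"):
        for o in env.outline_of(p,t)[:3]:
            c=cen(o["mask"]); print(n,t,round(o["conf"],2),np.round(o["box"]),np.round(c,1),atz(p,*c,.072))
E
```

```text
scene {'img': 0, 'fx': 481.7379990446291, 'fy': 481.7379990446291, 'cx': 318.62121964234746, 'cy': 237.14247609106837, 'eye': array([ 1.191 , -0.0149,  1.1179]), 'rotation': array([[-0.0452, -0.8345,  0.5491],
       [ 0.999 , -0.0409,  0.0202],
       [ 0.0056,  0.5494,  0.8355]]), 'shot': 1}
scene power 0.64 [298. 243.  14.  28.] [303.7 255.3] [ 0.5603 -0.0756  0.072 ]
scene power 0.2 [368. 284.  32.  22.] [388.4 293. ] [0.6567 0.1356 0.072 ]
scene degas 0.52 [253. 238.  16.  15.] [262.4 243.7] [ 0.5309 -0.1839  0.072 ]
scene start 0.67 [232. 233.  18.  11.] [241.6 238.8] [ 0.5186 -0.2391  0.072 ]
scene loupe 0.73 [332. 255.   8.  14.] [334.4 259.6] [0.5695 0.0027 0.072 ]
scene jar 0.85 [127. 262.  29.  28.] [142.3 276.4] [ 0.6402 -0.4683  0.072 ]
scene jar 0.67 [122. 229.  28.  34.] [136.2 244.8] [ 0.5499 -0.5066  0.072 ]
scene holder 0.59 [365. 278.  35.  28.] [387.  292.9] [0.6566 0.1323 0.072 ]
scene holder 0.24 [282. 242.   6.  15.] [282.8 248.7] [ 0.5435 -0.13    0.072 ]
scene holder 0.18 [293. 245.  20.  24.] [303.3 255.6] [ 0.5615 -0.0763  0.072 ]
scene driver 0.74 [264. 21
[... 641 characters left out ...]
4 -0.1838  0.072 ]
top start 0.62 [407. 225.  14.  15.] [415.7 231. ] [ 0.5122 -0.2384  0.072 ]
top drain 0.52 [473. 217.  30.  30.] [487.4 231.3] [ 0.5141 -0.396   0.072 ]
top loupe 0.53 [300. 199.  16.  18.] [306.3 205. ] [0.5662 0.0035 0.072 ]
top jar 0.89 [503. 176.  33.  29.] [519.2 189.6] [ 0.6081 -0.4682  0.072 ]
top jar 0.84 [479. 264.  33.  32.] [494.6 278.9] [ 0.4098 -0.4099  0.072 ]
top jar 0.82 [475. 217.  31.  28.] [487.3 231.1] [ 0.5143 -0.3958  0.072 ]
top holder 0.88 [240. 174.  28.  25.] [248.9 184.5] [0.6105 0.132  0.072 ]
top driver 0.85 [339. 256.  52.  19.] [371.6 268.5] [ 0.4283 -0.1419  0.072 ]
top bath 0.73 [278.  92. 189. 171.] [370.6 175.5] [ 0.6349 -0.1384  0.072 ]
```

Run:
```python
import cv2
a=cv2.imread("pics/scene1.png")[200:330,110:430];b=cv2.imread("pics/top1.png")[80:320,220:560]
cv2.imwrite("pics/c1.png",cv2.resize(a,None,fx=2.5,fy=2.5,interpolation=2));cv2.imwrite("pics/c2.png",cv2.resize(b,None,fx=2.3,fy=2.3,interpolation=2))
```

```text
(no output)
```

View pics/c1.png

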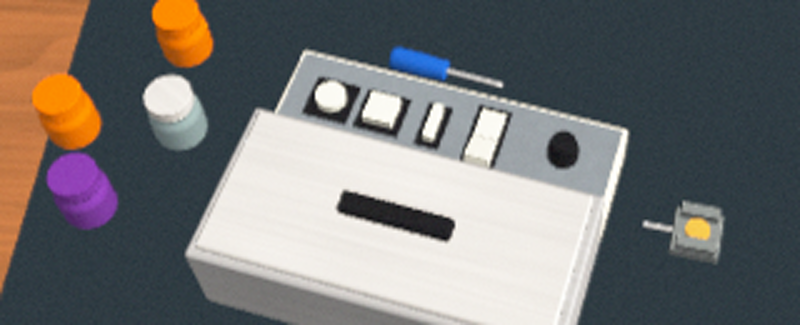

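View pics/c2.png

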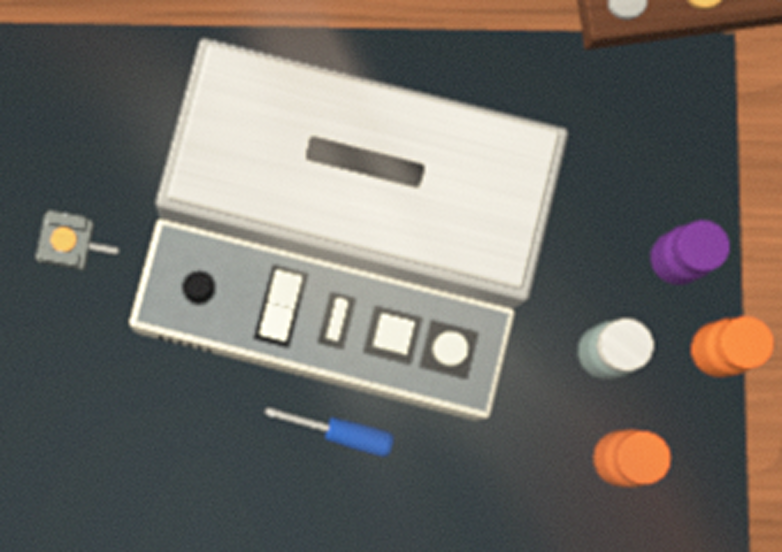

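The bath row, from its -y end, is start (round), degas (square), drain (narrow), power (two-faced rocker). The loupe is beyond power, and no control is wrongly labelled. The network's "drain" in the top view is really the jar. Next I'll triangulate and fit the bath pose.

Run:
```python
from h import *
from scipy.optimize import least_squares
np.set_printoptions(precision=4,suppress=True)
P=[env.read_camera(n) for n in("scene","top")]
loc={"power":(0,.042,.068),"degas":(0,-.07,.074),"start":(0,-.126,.074)}
obs=[]
for t in loc:
    pr=[]
    for p in P:
        o=env.outline_of(p,t)[0]; c=cen(o["mask"]); b=o["box"]; pr.append((p,c)); obs.append((p,t,np.array(c)))
    print(t,tri(pr))
def X(q,l): c,s=np.cos(q[2]),np.sin(q[2]); return [q[0]+c*l[0]-s*l[1],q[1]+s*l[0]+c*l[1],l[2]]
f=lambda q:np.concatenate([proj(p,X(q,loc[t]))-c for p,t,c in obs])
r=least_squares(f,[.54,-.11,-.235]);print(r.x,np.degrees(r.x[2]),r.fun)
for l in[(.016,.042,.07),(0,-.07,.074),(0,-.126,.074),(0,-.014,.074)]:print(l,np.array(X(r.x,l)))
s=env.get_state();print(s["clock"],s["ee_pos"],s["tool_rot"],s["finger_gap"])
```

```text
power [ 0.5532 -0.0762  0.0624]
degas [ 0.5262 -0.1849  0.064 ]
start [ 0.512  -0.2398  0.0636]
[ 0.5441 -0.116  -0.2444] -14.00375834628409 [ 0.3368 -0.7826 -0.3083 -0.8192  0.5024 -1.7178  0.7247 -1.0169  0.2201
 -1.6324  0.3866 -1.2508]
(0.016, 0.042, 0.07) [ 0.5698 -0.0791  0.07  ]
(0, -0.07, 0.074) [ 0.5271 -0.1839  0.074 ]
(0, -0.126, 0.074) [ 0.5136 -0.2382  0.074 ]
(0, -0.014, 0.074) [ 0.5407 -0.1295  0.074 ]
1.4 [ 0.1876 -0.5962  0.2503] [[ 0.9539  0.3001  0.    ]
 [ 0.3001 -0.9539  0.    ]
 [ 0.     -0.     -1.    ]] 0.08565603155652565
```

{"name": "drive_tool", "arguments": {"targets": [[[0.457,-0.313,0],[0,0,31.5],-1],[[0.457,-0.313,0],[0,0,31.5],-1],[[0.457,-0.313,0],[0,0,31.5],-1],[[0.457,-0.313,0],[0,0,31.5],-1],[[0.457,-0.313,0],[0,0,31.5],-1]]}}

```text
clock: 1.9
ee_pos: [0.341, -0.4006, 0.2505]
tool_rot: [[0.969, -0.246, 0.0], [-0.246, -0.969, -0.0], [0.0, 0.0, -1.0]]
force: [1.2, -0.7, 0.1]
finger_gap: 0.0126
gripper_force: 0.0
```

{"name": "drive_tool", "arguments": {"targets": [[[0.125,-0.279,0],[0,0,0],-1],[[0.125,-0.279,0],[0,0,0],-1],[[0.125,-0.279,0],[0,0,0],-1],[[0.125,-0.279,0],[0,0,0],-1],[[0.125,-0.279,0],[0,0,0],-1]]}}

```text
clock: 2.4
ee_pos: [0.4957, -0.2038, 0.2506]
tool_rot: [[0.97, -0.243, 0.001], [-0.243, -0.97, -0.0], [0.001, 0.0, -1.0]]
force: [0.3, -0.7, 0.2]
finger_gap: -0.0002
gripper_force: 0.0
```

{"name": "drive_tool", "arguments": {"targets": [[[0.02,-0.05,0],[0,0,0],-1],[[0.02,-0.05,0],[0,0,0],-1],[[0.02,-0.05,0],[0,0,0],-1]]}}

```text
clock: 2.7
ee_pos: [0.5267, -0.1607, 0.2502]
tool_rot: [[0.971, -0.24, -0.0], [-0.24, -0.971, -0.0], [-0.0, 0.0, -1.0]]
force: [-0.8, -0.5, 0.7]
finger_gap: -0.0004
gripper_force: 0.0
```

Run:
```python
from h import *
np.set_printoptions(precision=4,suppress=True)
p=env.read_camera("wrist");s=env.get_state()
cv2.imwrite("pics/w1.png",p["img"][:,:,::-1])
print(s["ee_pos"],s["finger_gap"],p["eye"],p["rotation"],p["fx"])
for t in("power","degas","start","drain"):
    for o in env.outline_of(p,t)[:2]:
        c=cen(o["mask"]); print(t,round(o["conf"],2),np.round(o["box"]),np.round(c,1),atz(p,*c,.074 if t!="power" else .068))
```

```text
[ 0.526  -0.1617  0.2502] -0.0002814493424550094 [ 0.5959 -0.1775  0.373 ] [[-0.2407  0.9328  0.2682]
 [-0.9706 -0.2314 -0.066 ]
 [ 0.0005 -0.2762  0.9611]] 361.18310056234566
power 0.68 [190. 179.  39.  74.] [209.1 214.3] [ 0.5584 -0.0757  0.068 ]
power 0.51 [241. 285. 124.  30.] [320.9 297.1] [ 0.4603 -0.1507  0.068 ]
degas 0.81 [320. 198.  40.  41.] [338.7 217.8] [ 0.5299 -0.1828  0.074 ]
start 0.86 [387. 202.  38.  37.] [403.4 218.2] [ 0.5165 -0.2358  0.074 ]
drain 0.59 [267. 193.  14.  51.] [273.8 217.3] [ 0.5435 -0.1298  0.074 ]
```

View pics/w1.png

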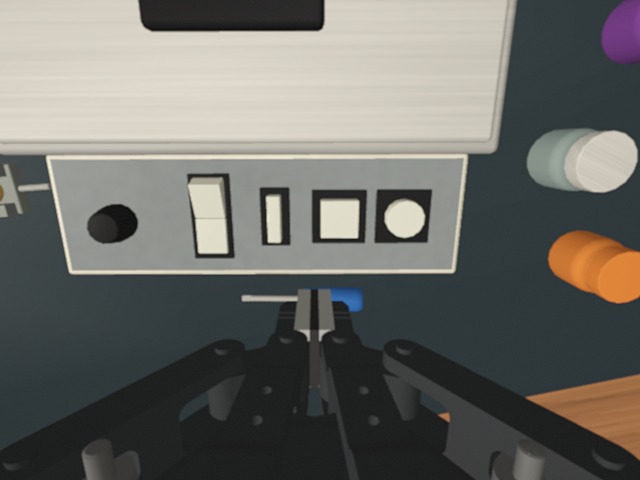

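Wrist view: power V at (210,218), drain (274,217), degas (339,218), start (404,218). These agree with the fit to about 3 mm. The fingers are shut and aligned with the bath. I'll go above the rocker's raised half.

{"name": "drive_tool", "arguments": {"targets": [[[0.0245,-0.0905,0.05],[0,0,0],-1],[[0.0245,-0.0905,0.1],[0,0,0],-1],[[0.0245,-0.0905,0.135],[0,0,0],-1],[[0.0245,-0.0905,0.135],[0,0,0],-1],[[0.0245,-0.0905,0.135],[0,0,0],-1]]}}

```text
clock: 3.45
ee_pos: [0.5694, -0.0799, 0.112]
tool_rot: [[0.97, -0.243, -0.007], [-0.243, -0.97, 0.001], [-0.007, 0.001, -1.0]]
force: [-0.5, -0.8, -0.0]
finger_gap: 0.0001
gripper_force: 0.0
```

Run:
```python
from h import *
np.set_printoptions(precision=4,suppress=True)
p=env.read_camera("wrist");s=env.get_state()
cv2.imwrite("pics/w2.png",p["img"][:,:,::-1]); print(s["ee_pos"],s["force"])
p=env.read_camera("top");cv2.imwrite("pics/t2.png",p["img"][:,:,::-1])
```

```text
[ 0.5707 -0.0806  0.1141] [-0.3684 -0.4526  1.3445]
```

View pics/w2.png

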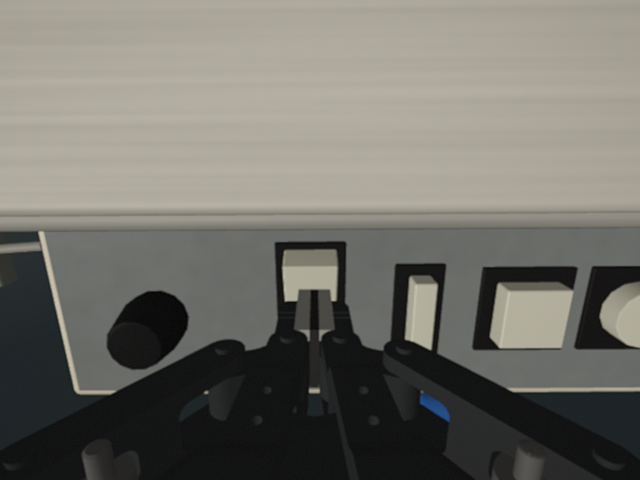

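The tips (315,300) sit laterally on the rocker (310,270), with the drain key well to the right. Pressing down.

{"name": "drive_tool", "arguments": {"targets": [[[0,0,0.012],[0,0,0],-1],[[0,0,0.018],[0,0,0],-1],[[0,0,0.023],[0,0,0],-1],[[0,0,0.027],[0,0,0],-1],[[0,0,0.027],[0,0,0],-1]]}}

```text
clock: 4.05
ee_pos: [0.5719, -0.0802, 0.0882]
tool_rot: [[0.97, -0.243, 0.0], [-0.243, -0.97, -0.0], [0.0, -0.0, -1.0]]
force: [-0.5, 0.3, 0.6]
finger_gap: -0.0002
gripper_force: 0.1
```

{"name": "drive_tool", "arguments": {"targets": [[[0,0,0.002],[0,0,0],-1],[[0,0,0.003],[0,0,0],-1],[[0,0,0.004],[0,0,0],-1],[[0,0,0.004],[0,0,0],-1]]}}

```text
clock: 4.45
ee_pos: [0.572, -0.0801, 0.085]
tool_rot: [[0.97, -0.242, 0.0], [-0.242, -0.97, -0.0], [0.0, 0.0, -1.0]]
force: [-2.5, -2.0, 7.9]
finger_gap: -0.0
gripper_force: 4.1
```

{"name": "drive_tool", "arguments": {"targets": [[[0,0,0.001],[0,0,0],-1],[[0,0,0.002],[0,0,0],-1],[[0,0,0.002],[0,0,0],-1]]}}

```text
clock: 4.75
ee_pos: [0.5721, -0.0801, 0.0848]
tool_rot: [[0.97, -0.242, 0.001], [-0.242, -0.97, -0.0], [0.001, 0.0, -1.0]]
force: [-7.2, -1.2, 26.6]
finger_gap: -0.0003
gripper_force: 13.3
```

{"name": "drive_tool", "arguments": {"targets": [[[0,0,-0.035],[0,0,0],-1],[[0,0,-0.035],[0,0,0],-1],[[-0.017,0.111,-0.035],[0,0,0],-1],[[-0.017,0.111,-0.035],[0,0,0],-1],[[-0.017,0.111,-0.035],[0,0,0],-1]]}}

```text
clock: 5.25
ee_pos: [0.5263, -0.1862, 0.1168]
tool_rot: [[0.97, -0.245, -0.002], [-0.245, -0.97, 0.0], [-0.001, 0.0, -1.0]]
force: [0.4, -0.6, -0.6]
finger_gap: 0.0
gripper_force: 0.0
```

{"name": "drive_tool", "arguments": {"targets": [[[0,0,0],[0,0,0],-1],[[0,0,0],[0,0,0],-1]]}}

```text
clock: 5.45
ee_pos: [0.5284, -0.1831, 0.117]
tool_rot: [[0.97, -0.243, -0.0], [-0.243, -0.97, 0.001], [-0.001, -0.0, -1.0]]
force: [0.5, 0.3, -0.3]
finger_gap: 0.0
gripper_force: 0.0
```

Run:
```python
from h import *
np.set_printoptions(precision=4,suppress=True)
p=env.read_camera("wrist");s=env.get_state()
cv2.imwrite("pics/w3.png",p["img"][:,:,::-1]); print(s["clock"],s["ee_pos"],s["force"])
```

```text
5.5 [ 0.5287 -0.1827  0.1171] [-0.1797 -0.5022 -1.2571]
```

View pics/w3.png

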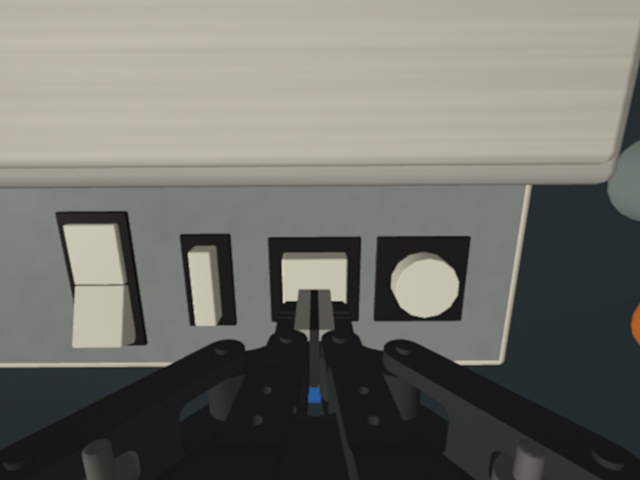

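The rocker (95,285) is tipped over, with its near half now raised. The tips at (315,300) are centred over the square degas key, and drain (205,285) is clear. Pressing degas, with TCP at 0.117 now and 0.085 at home.

{"name": "drive_tool", "arguments": {"targets": [[[0,0,0.015],[0,0,0],-1],[[0,0,0.022],[0,0,0],-1],[[0,0,0.027],[0,0,0],-1],[[0,0,0.031],[0,0,0],-1],[[0,0,0.032],[0,0,0],-1]]}}

```text
clock: 6.0
ee_pos: [0.5282, -0.1829, 0.085]
tool_rot: [[0.97, -0.242, -0.001], [-0.242, -0.97, 0.001], [-0.001, -0.001, -1.0]]
force: [-1.9, 4.2, 9.3]
finger_gap: 0.0001
gripper_force: 4.6
```

{"name": "drive_tool", "arguments": {"targets": [[[0,0,0.001],[0,0,0],-1],[[0,0,0.002],[0,0,0],-1],[[0,0,0.002],[0,0,0],-1]]}}

```text
clock: 6.3
ee_pos: [0.5282, -0.183, 0.0847]
tool_rot: [[0.97, -0.243, -0.001], [-0.243, -0.97, 0.001], [-0.001, -0.001, -1.0]]
force: [-5.5, 5.2, 18.4]
finger_gap: 0.0001
gripper_force: 9.3
```

Degas is home against its hard stop. Lifting, then moving 56 mm along tool y to start.

{"name": "drive_tool", "arguments": {"targets": [[[0,0,-0.034],[0,0,0],-1],[[0,0,-0.034],[0,0,0],-1],[[0,0.056,-0.034],[0,0,0],-1],[[0,0.056,-0.034],[0,0,0],-1],[[0,0.056,-0.034],[0,0,0],-1]]}}

```text
clock: 6.8
ee_pos: [0.5144, -0.239, 0.1169]
tool_rot: [[0.97, -0.245, -0.0], [-0.245, -0.97, 0.0], [-0.0, 0.0, -1.0]]
force: [-0.8, -0.7, 0.1]
finger_gap: 0.0
gripper_force: 0.0
```

{"name": "drive_tool", "arguments": {"targets": [[[0,0,0],[0,0,0],-1],[[0,0,0.015],[0,0,0],-1],[[0,0,0.022],[0,0,0],-1],[[0,0,0.027],[0,0,0],-1]]}}

```text
clock: 7.2
ee_pos: [0.5143, -0.2368, 0.0889]
tool_rot: [[0.97, -0.242, -0.002], [-0.242, -0.97, 0.001], [-0.002, -0.001, -1.0]]
force: [-1.3, 2.4, 2.7]
finger_gap: 0.0001
gripper_force: 1.2
```

{"name": "drive_tool", "arguments": {"targets": [[[0,0,0.004],[0,0,0],-1],[[0,0,0.006],[0,0,0],-1],[[0,0,0.007],[0,0,0],-1],[[0,0,0.007],[0,0,0],-1]]}}

```text
clock: 7.6
ee_pos: [0.5145, -0.2372, 0.0847]
tool_rot: [[0.97, -0.242, -0.001], [-0.242, -0.97, 0.001], [-0.001, -0.001, -1.0]]
force: [-7.0, 5.8, 20.0]
finger_gap: 0.0002
gripper_force: 9.7
```

Start is home. Lifting clear and checking.

{"name": "drive_tool", "arguments": {"targets": [[[0,0,-0.04],[0,0,0],-1],[[0,0,-0.08],[0,0,0],-1],[[0,0,-0.12],[0,0,0],-1],[[-0.03,-0.05,-0.16],[0,0,0],-1],[[-0.03,-0.05,-0.16],[0,0,0],-1]]}}

```text
clock: 8.1
ee_pos: [0.4982, -0.181, 0.2461]
tool_rot: [[0.97, -0.243, 0.004], [-0.243, -0.97, -0.001], [0.004, 0.0, -1.0]]
force: [-0.5, -0.2, -1.0]
finger_gap: -0.0003
gripper_force: 0.0
```

{"name": "drive_tool", "arguments": {"targets": [[[0,0,0],[0,0,0],-1],[[0,0,0],[0,0,0],-1]]}}

```text
clock: 8.3
ee_pos: [0.4981, -0.1822, 0.2434]
tool_rot: [[0.97, -0.242, 0.001], [-0.242, -0.97, -0.001], [0.001, 0.0, -1.0]]
force: [0.0, -0.1, -0.6]
finger_gap: 0.0001
gripper_force: 0.0
```

Run:
```python
from h import *
p=env.read_camera("wrist");s=env.get_state()
cv2.imwrite("pics/w4.png",p["img"][:,:,::-1]); print(s["clock"],s["ee_pos"],s["force"])
```

```text
8.35 [ 0.49793256 -0.18243318  0.24276531] [ 0.67363447 -0.09592623 -1.23603154]
```

View pics/w4.png

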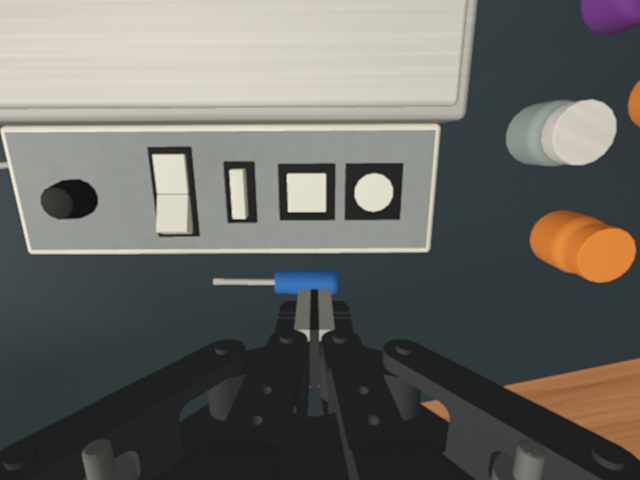

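The rocker (172,195) is over, degas (307,192) and start (374,192) are down, and drain (238,193) is still up. The loupe, driver and jar are undisturbed, and the hand is clear.

```bash
python3 -c "
from bench import env
print(env.job_done())"
```

```text
the job is handed in; nothing more can be done
None
```

I tipped the power rocker over, then pressed degas and start fully home in that order; drain is still up, none of the loose things were touched, the hand is clear, and the job was handed in after about 8.4 s on the clock.

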